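# Turn a varnished box over onto the drying tray

### The job

Pull the tray of the small drying cabinet out to its stop. Turn the open wooden box that stands mouth up on the bench upside down and set it, mouth down, centred and square on the bare plywood board that lies in the tray, then let go. Leave the tray out, leave the box that is already drying in the tray and the board flat in their places, and do not push the other things on the bench about.

Things in the scene. Friction and masses are not known exactly. Their poses are not given: they have to be found in the camera images.
- box: open-topped wooden box to be turned over: 84 mm along its x, 60 mm along its y, 56 mm high along its z, walls and floor 8 mm thick, about 0.2 kg; its flat sides let it also stand on an end. Origin at the centre of the outer face of its floor; z points to the open mouth. Starts mouth up on the bench, left or right of the tray, its long side (x) within about 0.4 rad of the robot's y
- cabinet_front (a point): middle of the front top edge of the fixed low plywood cabinet at the back of the bench, 142 mm above the bench; x points to the back, z up. The cabinet is open at its front, which faces the robot, 300 mm wide (y), and reaches 215 mm back from there; its yaw is within about 0.1 rad of the robot's
- tray (a joint): how far the tray is pulled out of the cabinet along the cabinet's -x, in m: 0 is in, 0.18 is the stop; starts 0 to 0.03. It slides with 1.5 N of friction and stays where it is left
- tray_handle (a point): middle of the tray's steel bar handle, a 10 mm round bar 110 mm long along the cabinet's y, 44 mm above the bench, its axis 52 mm in front of the tray's front board (top edge 48 mm above the bench), and 84 mm in front of the cabinet's front edge when the tray is in; moves with the tray and can be pinched from above
- tray_floor (a point): middle of the tray's wooden floor, on its upper face (26 mm above the bench); axes as the cabinet's. The tray is 215 mm (x) by 260 mm (y) with walls 22 mm high above the floor and 8 to 10 mm thick, and a divider rib 12 mm high and 8 mm wide along x through the middle, which makes two equal bays, left and right
- board: the bare loose plywood board on which the box must go: 84 mm (x) by 100 mm (y), 6 mm thick, flat on the tray floor in one of the two bays (9 mm free at each side of it in y); the box's long side goes along its long side (y); it travels with the tray. Origin at the centre of its underside, 26 mm above the bench; its x axis runs with the cabinet's within about 0.05 rad
- board_top (a point): centre of the board's upper face; axes as the board's
- turned_box: a second box of the same size (84 mm along its y, 60 mm along its x, 56 mm high), already mouth down on the tray floor in the other bay; loose. Origin at the centre of its lower face (the rim), z up. To be left alone
- tin: bystander: round steel tin, 84 mm diameter, 100 mm high, on the other side of the tray from the box. Origin under its centre
- glue: bystander: white bottle, 58 mm diameter, 150 mm high, standing close behind the box (beside one of its long sides, 100 to 125 mm from its centre). Origin under its centre
- wrench: bystander: flat steel wrench 160 mm long lying crosswise on the bench near the robot, to its right. Origin under its middle
- sander: bystander: cork sanding block with a wooden grip, 110 x 65 x 44 mm, near the robot, to its left. Origin under its centre
- offcut: bystander: planed wood offcut 170 x 45 x 22 mm lying far left. Origin under its centre
- jar: bystander: amber glass jar, 72 mm diameter, 85 mm high, far right. Origin under its centre

How it is judged (in metres and radians):
On the way, in this order (a step that is already met when the one before it is completed fails the run):
1. the tray is pulled out to its stop (value of joint tray above 0.168 m), for 0.2 s.
2. the box is upside down (angle between box's own z axis and vertical above 2.9 rad), for 0.2 s.
At the end, for the whole second after the job is handed in: Tray out within 12 mm of its stop. Box at rest, released, mouth down (0.1 rad), rim on the board (4 mm), centre within 18 mm of the board's centre, long sides parallel within 0.2 rad. Board and the other box flat on the tray floor (value of joint tray above 0.168 m and angle between box's own z axis and vertical above 3.04 rad and z of box in the frame of board_top between 0.052 and 0.06 m and horizontal distance between box and board_top below 0.018 m and angle between the x axis of box and the y axis of board_top, either way round below 0.2 rad and angle between each of board, turned_box's own z axis and vertical below 0.06 rad and z of board in the frame of tray_floor between -0.003 and 0.004 m and horizontal distance between each of board, turned_box and tray_floor below 0.12 m and z of turned_box in the frame of tray_floor between -0.003 and 0.004 m and linear speed of box below 0.02 m/s and angular speed of box below 0.2 rad/s); the robot touches nothing.
It fails at once if a bystander on the bench is pushed more than 30 mm (distance of any of tin, glue, wrench, sander, offcut, jar from where it was at the start of the episode above 0.03 m).
It fails at once if a standing bystander is tipped over (angle between any of tin, glue, jar's own z axis and vertical above 0.5 rad).
It fails at once if the box already drying is tipped or lifted (angle between turned_box's own z axis and vertical above 0.3 rad or z of turned_box in the frame of tray_floor above 0.02 m).
It also fails if it takes over 72 s, if anything falls off the work surface, if the arm or the gripper's body presses on something with over 40 N, if the wrist force passes 120 N, or if a joint passes its speed limit or range.

### The arm

A 7-joint arm with a two-finger parallel gripper is mounted at the origin on the work surface. World frame = base frame: x ahead of the robot, y to its left, z up, the work surface at z = 0. Lengths are in m, angles in degrees, forces in N, time in s.
With the tool pointing down it reaches from about 0.4 to 0.85 m from the base axis. Payload 4.5 kg.
Tool frame: the origin (TCP) lies midway between the tips of the shut fingers; the grasp point (between the pads) lies 19 mm behind it (ctrl.grip_point_offset is the distance from the TCP to the grasp point, in m); x points along the fingers, z is the direction in which the jaws open and shut, and the axes are right-handed (so a half turn about x gives the same grasp; the last joint's range is limited). The gripper opens to 88 mm and grips with 3 to 60 N. Pads are 18 mm wide; open, the fingers measure 123 mm over their backs; the gripper's body (75 mm by 187 mm) begins 45 mm behind the grasp point.
Start: joints at [-73.465, 39.483, -11.15, 89.685, 9.013, 51.709, -12.324], TCP at [0.158, 0.605, 0.239] pointing down, gripper open.
Joint ranges: [-172.22, 172.22], [-26.19, 119.32], [-84.43, 86.54], [7.71, 146.69], [-57.33, 237.33], [2.42, 119.75], [-152.13, 152.13]. Speed limits (degrees/s): [147.25, 147.25, 180, 180, 180, 180, 180].

### API

Orientations are given as a 3x3 rotation matrix whose columns are the frame's x, y, z axes.
In Python, from station import ctrl, viewer, workorder gives the robot as it stands. The module is installed in compiled form; this text tells all that it offers.
- The arm moves only by the shell command python3 -m creep 'ROWS' [FORCE]. ROWS is JSON, a list of rows, each an object with "gripper": the finger opening in cm, from 0 to 8.81; "travel": the shift along the tool's x, y, z in cm, a list of three; "spin": the turn about the tool's x in rad. A call has 1 to 12 rows; each row is the pose to reach, as a shift and turn from the pose commanded when the call began, along the tool's axes at that moment; what a row does not reach only later rows make up. A row lasts 1/10 s, in which the tool goes at most 50 mm and 8.59 degrees, less where a joint would pass 70% of its speed; a pose out of reach is approached as far as the arm can. A call with a gripper value outside its range is refused whole. The fingers move at their own pace and stop on an object; FORCE is the grip in N (left out, the last holds). Time passes only in rows, so rows that repeat a pose let the fingers close. It gives the time, the measured TCP pose, the force and the opening at its end, in the units of the state.
- ctrl.state(): the state, without advancing time (a new reading comes with each control period).
- viewer.read_camera(name): name is "scene" or "top" or "wrist"; returns a dict with "pixels" (480x640x3 uint8, red, green, blue), "mtx" (3x3 intrinsics, pixels), "extrinsics" (4x4, takes a point from world to camera coordinates). Camera axes: x right, y up, looking along -z (the intrinsics and any distortion apply to the point x, -y, -z); pixel columns grow to the right and rows downward; lengths in m; the calibration is good to about 2 mm. A picture is of the moment at which its call begins. There is no depth.
- workorder.close_job(): hands the job in, once; it reports no verdict.
The state is a dict: "time_s": time; "qpos": joint angles; "qvel": joint speeds; "joint_torque": joint torques, N m; "tcp_pos": TCP position; "tool_rot": TCP orientation; "force": force on the tool from outside, world axes, zero at the start; "moment": the same for the moment, N m; "opening": finger opening in m.
Only numpy, scipy, OpenCV 4.12 (cv2) and the standard library are available. Lean on these libraries where they do the work, as an engineer would, in place of code of your own. Each camera call takes 0.05 s, during which the arm holds its last target. There are 200 camera calls.

## Working session

There is one attempt and no reset: what is moved stays moved. The work goes in short steps, Python scripts to look and compute and a shell command to move; the robot and the scene stay as the last step left them, time stands still between calls to the robot, and variables do not carry over. Pictures are saved under pics/ and viewed, about 8 in all and at most 12, crops included, and the job is handed in when it is done.

```bash
mkdir -p pics; cat > h.py <<'E'
import numpy as np, cv2
from station import ctrl, viewer
def shot(n, f=None):
    c=viewer.read_camera(n)
    if f: cv2.imwrite('pics/'+f, c['pixels'][:,:,::-1])
    return c
def ray(c,u,v):
    K=np.array(c['mtx']);E=np.array(c['extrinsics'])
    p=cv2.undistortPoints(np.array([[[u,v]]],float),K,np.array(c.get('dist',np.zeros(5)),float))[0,0]
    d=E[:3,:3].T@np.array([p[0],-p[1],-1.]); o=-E[:3,:3].T@E[:3,3]
    return o,d/np.linalg.norm(d)
def onz(c,u,v,z):
    o,d=ray(c,u,v); return o+d*(z-o[2])/d[2]
def tri(c1,p1,c2,p2):
    o1,d1=ray(c1,*p1);o2,d2=ray(c2,*p2)
    s=np.linalg.lstsq(np.array([d1,-d2]).T,o2-o1,rcond=None)[0]
    a=o1+s[0]*d1;b=o2+s[1]*d2
    return (a+b)/2,np.linalg.norm(a-b)
def proj(c,P):
    E=np.array(c['extrinsics']);q=E[:3,:3]@np.array(P)+E[:3,3]
    r=np.array(c['mtx'])@np.array([q[0],-q[1],-q[2]]); return r[:2]/r[2]
E
python3 - <<'E'
from h import *
import pickle
np.set_printoptions(precision=4,suppress=True)
for n in ('scene','top','wrist'):
    c=shot(n,n+'0.png'); pickle.dump(c,open(n+'0.pkl','wb'))
    print(n,c.keys(),np.array(c['mtx']),np.array(c['extrinsics']))
s=ctrl.state(); print(s); print(ctrl.grip_point_offset)
a=[cv2.imread(f'pics/{n}0.png') for n in('scene','top','wrist')]
E
```

```text
scene dict_keys(['pixels', 'mtx', 'extrinsics']) [[609.7292   0.     322.1561]
 [  0.     609.7292 239.58  ]
 [  0.       0.       1.    ]] [[-0.8548  0.5189  0.0051  0.4677]
 [-0.3256 -0.5439  0.7734  0.1015]
 [ 0.4041  0.6595  0.6339 -2.0907]
 [ 0.      0.      0.      1.    ]]
top dict_keys(['pixels', 'mtx', 'extrinsics']) [[566.206    0.     308.4827]
 [  0.     566.206  239.7396]
 [  0.       0.       1.    ]] [[-0.006  -0.9999 -0.0122  0.0323]
 [ 0.9839 -0.008   0.1788 -0.5724]
 [-0.1789 -0.0109  0.9838 -1.4275]
 [ 0.      0.      0.      1.    ]]
wrist dict_keys(['pixels', 'mtx', 'extrinsics']) [[386.8346   0.     310.7228]
 [  0.     386.8346 238.8763]
 [  0.       0.       1.    ]] [[ 0.2517  0.9678 -0.0013 -0.625 ]
 [-0.9282  0.241  -0.2836  0.0392]
 [-0.2741  0.0726  0.959  -0.3902]
 [ 0.      0.      0.      1.    ]]
{'time_s': 0.15, 'qpos': array([-73.4631,  39.5219, -11.1442,  89.7288,   9.0119,  51.7103,
       -12.3236]), 'qvel': array([-0.1401, -0.202 ,  0.1106, -0.1086, -0.0151,  0.0607,  0.0233]), 'joint_torque': array([ -0.0021, -52.7856,  -1.2687, -15.3587,  -0.0525,   0.0039,
         0.0001]), 'tcp_pos': array([0.1575, 0.6044, 0.2381]), 'tool_rot': array([[-0.0002, -0.9677,  0.252 ],
       [-0.0014,  0.252 ,  0.9677],
       [-1.    , -0.0001, -0.0014]]), 'force': array([ 1.0063, -0.4701,  0.0569]), 'moment': array([-0.0024,  0.0457,  0.0274]), 'opening': 0.08799452257455773}
0.0187
```

View pics/top0.png

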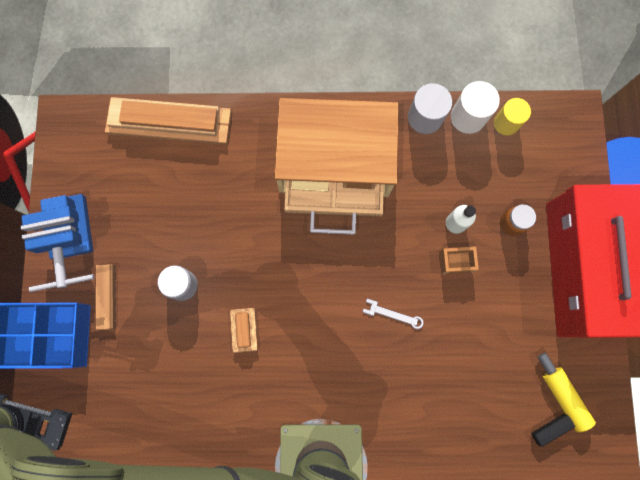

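View pics/scene0.png

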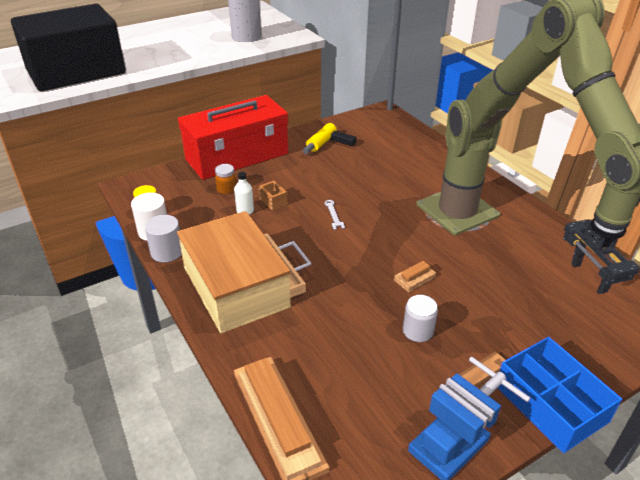

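The top view shows the cabinet at px (278-398, 100-182) with its handle near (333,230). The box is at (460,260), the glue just behind it at (462,218) and the wrench at (395,314). A board sits in the left bay near (310,185). I'll zoom in on both views in one picture.

```bash
python3 - <<'E'
import cv2,numpy as np
t=cv2.imread('pics/top0.png');s=cv2.imread('pics/scene0.png')
def crop(i,x,y,w,h,W,H):
    o=cv2.resize(i[y:y+h,x:x+w],(W,H),interpolation=cv2.INTER_CUBIC)
    k=W/w
    for a in range((x//20+1)*20,x+w,20): cv2.line(o,(int((a-x)*k),0),(int((a-x)*k),5),(255,255,255),1);cv2.putText(o,str(a),(int((a-x)*k)-10,16),0,.35,(255,255,255),1)
    for b in range((y//20+1)*20,y+h,20): cv2.line(o,(0,int((b-y)*k)),(5,int((b-y)*k)),(255,255,255),1);cv2.putText(o,str(b),(6,int((b-y)*k)+4),0,.35,(255,255,255),1)
    return o
A=crop(t,270,170,130,75,520,300);B=crop(t,430,195,70,75,280,300)
C=crop(s,170,210,150,75,600,300);D=crop(s,228,170,65,50,200,154)
img=np.zeros((600,800,3),np.uint8);img[:300,:520]=A;img[:300,520:]=B;img[300:,:600]=C;img[300:454,600:]=D
cv2.imwrite('pics/crop1.png',img)
E
```

```text
(no output)
```

View pics/crop1.png

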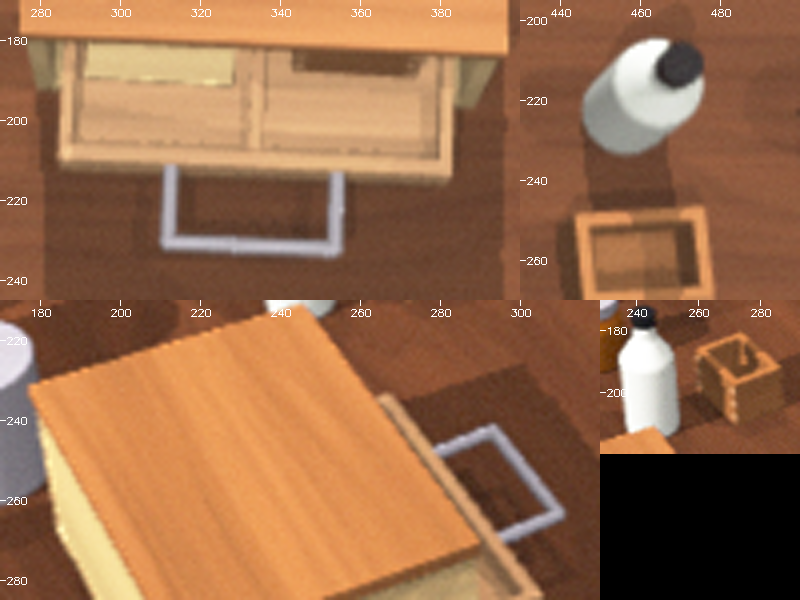

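```bash
python3 - <<'E'
from h import *
import pickle
np.set_printoptions(precision=4,suppress=True)
t=pickle.load(open('top0.pkl','rb'));s=pickle.load(open('scene0.pkl','rb'))
print('cams',ray(t,0,0)[0],ray(s,0,0)[0])
HL,HR=(311.5,230.8),(355,232.5)
for a,b in (((310,263),(293,242)),((293,242),(310,263))): print('h',tri(t,HL,s,a),tri(t,HR,s,b))
print('cab',tri(t,(274.5,179),s,(290.8,271)),tri(t,(397,183.3),s,(245.5,212)))
print('cab z',onz(t,274.5,179,.142),onz(t,397,183.3,.142))
print('handle z',onz(t,*HL,.046),onz(t,*HR,.046))
# box
im=t['pixels'];hsv=cv2.cvtColor(im,cv2.COLOR_RGB2HSV)
m=cv2.inRange(hsv,(5,100,130),(25,255,255)); m[:, :435]=0;m[:,490:]=0;m[:238]=0;m[280:]=0
cs=max(cv2.findContours(m,0,2)[0],key=cv2.contourArea);h=cv2.convexHull(cs)
r=cv2.minAreaRect(h);print(r,cv2.contourArea(h));bp=cv2.boxPoints(r);print(bp)
P=np.array([onz(t,u,v,.056) for u,v in bp]);print(P,P.mean(0),np.linalg.norm(P[1]-P[0]),np.linalg.norm(P[2]-P[1]))
sc=[(273.5,180.7),(259.5,189.5),(286.5,191.4),(272.5,198.6)]
print('box scene',[onz(s,*q,.056) for q in sc])
for b in bp: print([ (np.round(tri(t,b,s,q)[0],3),round(tri(t,b,s,q)[1],4)) for q in sc if tri(t,b,s,q)[1]<.01])
print('glue',onz(t,455,227,.02),onz(t,470,210,.15),'wrench',onz(t,370,302,0),onz(t,420,325,0))
print('board front',onz(t,291,188,.032),onz(t,328,190,.032),'tray front top',onz(t,285,210,.048),onz(t,382,214,.048))
E
```

```text
cams [0.308  0.0121 1.5071] [1.2777 1.1913 1.2443]
h (array([0.5992, 0.0192, 0.0443]), np.float64(0.003379667441534249)) (array([ 0.5938, -0.095 ,  0.0419]), np.float64(0.0024219506605890353))
h (array([0.6112, 0.0017, 0.1111]), np.float64(0.06360160972909953)) (array([ 0.5808, -0.0785, -0.0273]), np.float64(0.0645811701680319))
cab (array([0.7133, 0.1112, 0.1376]), np.float64(0.0015523454275138688)) (array([ 0.7004, -0.1959,  0.1338]), np.float64(0.001721665600188097))
cab z [0.7114 0.1113 0.142 ] [ 0.6973 -0.1941  0.142 ]
handle z [0.5975 0.0202 0.046 ] [ 0.592 -0.094  0.046]
((462.0, 258.5), (40.99999237060547, 53.99999237060547), 90.0) 1984.5
[[435. 238.]
 [489. 238.]
 [489. 279.]
 [435. 279.]]
[[ 0.5738 -0.3007  0.056 ]
 [ 0.5726 -0.4405  0.056 ]
 [ 0.4659 -0.4338  0.056 ]
 [ 0.4669 -0.2958  0.056 ]] [ 0.5198 -0.3677  0.056 ] 0.1398200342065546 0.10700595315021907
box scene [array([ 0.4976, -0.4086,  0.056 ]), array([ 0.5637, -0.3855,  0.056 ]), array([ 0.49  , -0.3283,  0.056 ]), array([ 0.5504, -0.3154,  0.056 ])]
[(array([ 0.558, -0.282,  0.149]), np.float64(0.0031)), (array([ 0.566, -0.293,  0.077]), np.float64(0.0095))]
[]
[(array([ 0.478, -0.47 , -0.065]), np.float64(0.0033))]
[]
glue [ 0.6098 -0.3631  0.02  ] [ 0.6256 -0.3692  0.15  ] wrench [ 0.4131 -0.1332  0.    ] [ 0.352  -0.2628  0.    ]
board front [0.7183 0.0747 0.032 ] [ 0.7118 -0.0249  0.032 ] tray front top [0.6538 0.0899 0.048 ] [ 0.6407 -0.166   0.048 ]
```

The handle centre comes out at about (0.595,-0.037,0.044) and agrees in both views. Cabinet yaw is about -0.046 rad, the tray is about 25 mm out, and the box is near (0.525,-0.36). First I'll move above the handle.

```bash
python3 -m creep '[{"gripper":8.8,"travel":[0,-58.5,-51.1],"spin":1.362},{"gripper":8.8,"travel":[0,-58.5,-51.1],"spin":1.362},{"gripper":8.8,"travel":[0,-58.5,-51.1],"spin":1.362},{"gripper":8.8,"travel":[0,-58.5,-51.1],"spin":1.362},{"gripper":8.8,"travel":[0,-58.5,-51.1],"spin":1.362},{"gripper":8.8,"travel":[0,-58.5,-51.1],"spin":1.362},{"gripper":8.8,"travel":[0,-58.5,-51.1],"spin":1.362},{"gripper":8.8,"travel":[0,-58.5,-51.1],"spin":1.362},{"gripper":8.8,"travel":[0,-58.5,-51.1],"spin":1.362},{"gripper":8.8,"travel":[0,-58.5,-51.1],"spin":1.362},{"gripper":8.8,"travel":[0,-58.5,-51.1],"spin":1.362},{"gripper":8.8,"travel":[0,-58.5,-51.1],"spin":1.362}]'
```

```text
time_s: 1.35
tcp_pos: [0.4961, 0.1073, 0.2386]
tool_rot: [[-0.0, 0.046, 0.999], [0.0, 0.999, -0.046], [-1.0, 0.0, -0.0]]
force: [0.2, 0.9, 0.0]
opening: 0.088
```

```bash
python3 -m creep '[{"gripper":6,"travel":[0,-14,10.5],"spin":0},{"gripper":6,"travel":[0,-14,10.5],"spin":0},{"gripper":6,"travel":[0,-14,10.5],"spin":0},{"gripper":6,"travel":[0,-14,10.5],"spin":0},{"gripper":6,"travel":[0,-14,10.5],"spin":0},{"gripper":6,"travel":[0,-14,10.5],"spin":0}]'
python3 - <<'E'
from h import *
import pickle
np.set_printoptions(precision=4,suppress=True)
c=shot('wrist','w1.png');pickle.dump(c,open('w1.pkl','wb'))
print(ctrl.state()['tcp_pos'],ray(c,320,240), [proj(c,p) for p in ((.5992,.0192,.044),(.5938,-.095,.044))])
E
```

```text
time_s: 1.95
tcp_pos: [0.5933, -0.0356, 0.2382]
tool_rot: [[-0.001, 0.047, 0.999], [0.001, 0.999, -0.047], [-1.0, 0.001, -0.001]]
force: [-0.4, -0.8, -0.3]
opening: 0.0601
[ 0.593  -0.0343  0.2383] (array([0.5967, 0.0381, 0.3847]), array([ 0.0102, -0.2855, -0.9583])) [array([314.875, 147.962]), array([314.4017, 272.4541])]
```

View pics/w1.png

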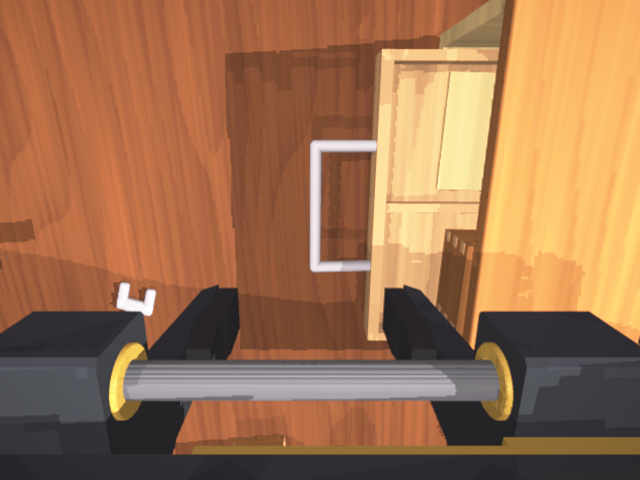

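The wrist view shows the handle bar at column 315 (rows 146-267), within about 1 px (vertically up to 5) of the prediction. I'll descend, pinch and pull.

```bash
python3 -m creep '[{"gripper":4,"travel":[0,0,0.35],"spin":0},{"gripper":4,"travel":[0,0,0.35],"spin":0},{"gripper":4,"travel":[16,0,0.35],"spin":0},{"gripper":4,"travel":[16,0,0.35],"spin":0},{"gripper":4,"travel":[16,0,0.35],"spin":0},{"gripper":4,"travel":[21.2,0,0.35],"spin":0},{"gripper":4,"travel":[21.2,0,0.35],"spin":0},{"gripper":0,"travel":[21.2,0,0.35],"spin":0},{"gripper":0,"travel":[21.2,0,0.35],"spin":0},{"gripper":0,"travel":[21.2,0,0.35],"spin":0},{"gripper":0,"travel":[21.2,0,0.35],"spin":0},{"gripper":0,"travel":[21.2,0,0.35],"spin":0}]' 20
```

```text
time_s: 3.2
tcp_pos: [0.5984, -0.0359, 0.0289]
tool_rot: [[0.003, 0.046, 0.999], [0.0, 0.999, -0.046], [-1.0, 0.0, 0.003]]
force: [-1.8, 1.2, 8.1]
opening: 0.0091
```

```bash
python3 -m creep '[{"gripper":0,"travel":[0,0,-1.5],"spin":0},{"gripper":0,"travel":[0,0,-3],"spin":0},{"gripper":0,"travel":[0,0,-5],"spin":0},{"gripper":0,"travel":[0,0,-7],"spin":0},{"gripper":0,"travel":[0,0,-9],"spin":0},{"gripper":0,"travel":[0,0,-11],"spin":0},{"gripper":0,"travel":[0,0,-13],"spin":0},{"gripper":0,"travel":[0,0,-14.5],"spin":0},{"gripper":0,"travel":[0,0,-15.2],"spin":0},{"gripper":0,"travel":[0,0,-15.7],"spin":0},{"gripper":0,"travel":[0,0,-15.9],"spin":0},{"gripper":0,"travel":[0,0,-15.9],"spin":0}]' 30
```

```text
time_s: 4.4
tcp_pos: [0.4438, -0.0281, 0.0292]
tool_rot: [[-0.01, 0.045, 0.999], [0.002, 0.999, -0.045], [-1.0, 0.001, -0.01]]
force: [1.0, 1.4, -24.7]
opening: 0.0091
```

```bash
python3 -m creep '[{"gripper":0,"travel":[0.2,0,-0.3],"spin":0},{"gripper":0,"travel":[0.3,0,-0.6],"spin":0},{"gripper":0,"travel":[0.3,0,-0.8],"spin":0},{"gripper":0,"travel":[0.3,0,-0.8],"spin":0}]'
```

```text
time_s: 4.8
tcp_pos: [0.4413, -0.028, 0.0292]
tool_rot: [[-0.012, 0.05, 0.999], [0.002, 0.999, -0.05], [-1.0, 0.001, -0.012]]
force: [6.5, 0.6, -28.5]
opening: 0.0088
```

```bash
python3 -m creep '[{"gripper":0,"travel":[0,0,0.4],"spin":0},{"gripper":4,"travel":[0,0,0.4],"spin":0},{"gripper":4,"travel":[0,0,0.4],"spin":0},{"gripper":4,"travel":[0,0,0.4],"spin":0},{"gripper":4,"travel":[-5,0,0.4],"spin":0},{"gripper":4,"travel":[-10,0,0.4],"spin":0},{"gripper":8.8,"travel":[-15,0,0.4],"spin":0},{"gripper":8.8,"travel":[-20,0,0.4],"spin":0},{"gripper":8.8,"travel":[-22,0,0.4],"spin":0},{"gripper":8.8,"travel":[-22,0,0.4],"spin":0}]'
python3 - <<'E'
from h import *
import pickle
c=shot('wrist');pickle.dump(c,open('w2.pkl','wb'));t=shot('top');pickle.dump(t,open('top2.pkl','wb'))
cv2.imwrite('pics/w2.png',c['pixels'][:,:,::-1])
cv2.imwrite('pics/top2.png',cv2.resize(t['pixels'][150:320,260:500,::-1],None,fx=3.3,fy=3.3,interpolation=2))
print(ctrl.state()['tcp_pos'],ctrl.state()['force'])
E
```

```text
time_s: 5.8
tcp_pos: [0.4472, -0.0292, 0.2531]
tool_rot: [[-0.008, 0.047, 0.999], [0.003, 0.999, -0.047], [-1.0, 0.002, -0.008]]
force: [0.2, 0.4, -1.2]
opening: 0.0701
[ 0.44539506 -0.02851435  0.25019032] [ 0.44637783  0.3857651  -0.87814454]
```

View pics/w2.png

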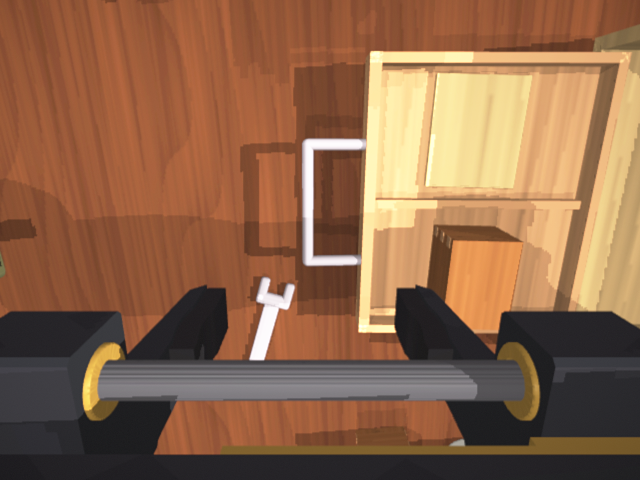

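The tray is out, with the handle bar at column 308 and board corners near (434,72), (530,74), (517,188) and (427,187). The wrench lies below it, untouched. Next I'll measure the box.

```bash
python3 - <<'E'
from h import *
import pickle
np.set_printoptions(precision=4,suppress=True)
c=pickle.load(open('w2.pkl','rb'));t=pickle.load(open('top2.pkl','rb'))
B=np.array([onz(c,*p,.032) for p in ((434,72),(530,74),(517,188),(427,187))]);print(B,B.mean(0),[np.linalg.norm(B[i]-B[i-1]) for i in range(4)])
print('rib',onz(c,375,203,.038),onz(c,580,204,.038)); print(ctrl.state()['qpos'])
print('turned top',[onz(c,*p,.082) for p in ((433,225),(523,241))],'wrench',[onz(c,*p,.0) for p in((264,280),(292,286),(258,360))])
im=t['pixels'];hsv=cv2.cvtColor(im,cv2.COLOR_RGB2HSV)
print(hsv[249,450:456].tolist(),hsv[258,446],hsv[275,460],hsv[255,460])
im=t['pixels'][190:290,420:540,::-1];cv2.imwrite('pics/b2.png',cv2.resize(im,None,fx=6,fy=6,interpolation=2))
E
```

```text
[[ 0.559   0.0846  0.032 ]
 [ 0.643   0.079   0.032 ]
 [ 0.6419 -0.0213  0.032 ]
 [ 0.5567 -0.0165  0.032 ]] [0.6002 0.0314 0.032 ] [np.float64(0.10118772007127338), np.float64(0.0841762101340866), np.float64(0.10037325485283739), np.float64(0.08536525673403073)]
rib [ 0.5065 -0.0286  0.038 ] [ 0.6995 -0.0382  0.038 ]
[-30.059   32.4886  45.1078 119.2497 -34.1038  42.7965  34.328 ]
turned top [array([ 0.5487, -0.0408,  0.082 ]), array([ 0.6258, -0.0583,  0.082 ])] wrench [array([ 0.3891, -0.1176,  0.    ]), array([ 0.4198, -0.1262,  0.    ]), array([ 0.3738, -0.2191,  0.    ])]
[[13, 151, 220], [13, 148, 222], [13, 148, 222], [13, 145, 223], [13, 144, 222], [13, 146, 222]] [ 14 145 223] [ 11 143 107] [ 13 145 155]
```

View pics/b2.png

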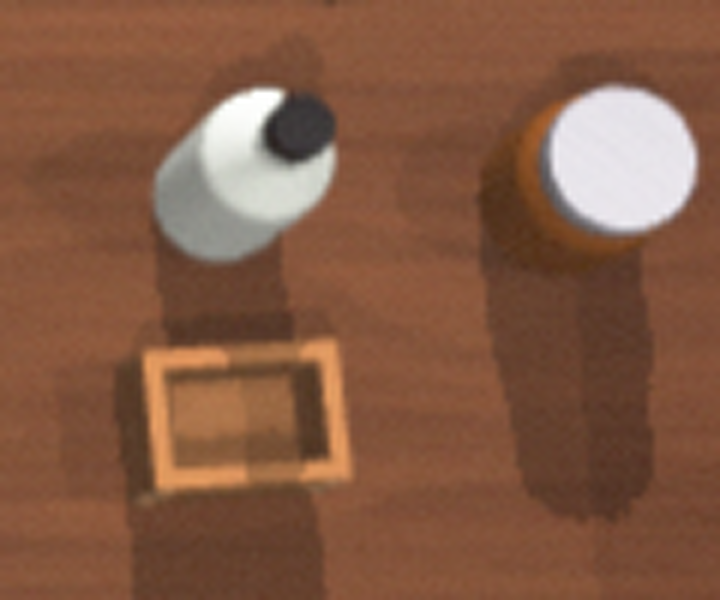

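The box rim corners are at (443.8,248.3), (476.7,246.3), (478.8,270) and (445.8,272.5) in the full image. The glue is close above it and the jar is to its right.

```bash
python3 - <<'E'
from h import *
import pickle
np.set_printoptions(precision=4,suppress=True)
t=pickle.load(open('top2.pkl','rb'));s=pickle.load(open('scene0.pkl','rb'))
tp=[(443.8,248.3),(476.7,246.3),(478.8,270),(445.8,272.5)]
sp=[(272.5,198.6),(259.5,189.5),(273.5,180.7),(286.5,191.4)]
P=np.array([onz(t,*p,.056) for p in tp]);print(P,P.mean(0),[np.linalg.norm(P[i]-P[i-1]) for i in range(4)])
for a,b in zip(tp,sp): print(tri(t,a,s,b))
d=(P[0]-P[1])+(P[3]-P[2]);print('x axis',d/np.linalg.norm(d))
print('glue',onz(t,456.7,222.8,.0),onz(t,520.5,228,0))
q=ctrl.state();print(q['tool_rot'])
E
```

```text
[[ 0.5465 -0.3222  0.056 ]
 [ 0.5511 -0.4074  0.056 ]
 [ 0.4893 -0.4092  0.056 ]
 [ 0.4834 -0.3243  0.056 ]] [ 0.5176 -0.3658  0.056 ] [np.float64(0.06309806952109255), np.float64(0.08534303316093395), np.float64(0.061828240302016224), np.float64(0.08509677619008468)]
(array([ 0.5471, -0.3233,  0.0501]), np.float64(0.000911301863703882))
(array([ 0.5531, -0.412 ,  0.037 ]), np.float64(0.0027876964957785993))
(array([ 0.4924, -0.4126,  0.0509]), np.float64(0.006185614004829749))
(array([ 0.4866, -0.327 ,  0.0545]), np.float64(0.007484319698966188))
x axis [-0.061   0.9981  0.    ]
glue [ 0.6255 -0.3734  0.    ] [ 0.6096 -0.5445  0.    ]
[[-0.0146  0.0461  0.9988]
 [ 0.0031  0.9989 -0.0461]
 [-0.9999  0.0025 -0.0148]]
```

```bash
python3 -m creep '[{"gripper":5,"travel":[0,-29.6,8.4],"spin":-1.677},{"gripper":5,"travel":[0,-29.6,8.4],"spin":-1.677},{"gripper":5,"travel":[0,-29.6,8.4],"spin":-1.677},{"gripper":5,"travel":[0,-29.6,8.4],"spin":-1.677},{"gripper":5,"travel":[0,-29.6,8.4],"spin":-1.677},{"gripper":5,"travel":[0,-29.6,8.4],"spin":-1.677},{"gripper":5,"travel":[0,-29.6,8.4],"spin":-1.677},{"gripper":5,"travel":[0,-29.6,8.4],"spin":-1.677},{"gripper":5,"travel":[0,-29.6,8.4],"spin":-1.677},{"gripper":5,"travel":[0,-29.6,8.4],"spin":-1.677},{"gripper":5,"travel":[0,-29.6,8.4],"spin":-1.677},{"gripper":5,"travel":[0,-29.6,8.4],"spin":-1.677}]'
python3 - <<'E'
from h import *
import pickle
np.set_printoptions(precision=4,suppress=True)
c=shot('wrist','w3.png');pickle.dump(c,open('w3.pkl','wb'));s=ctrl.state();print(s['tcp_pos'],s['tool_rot'],s['qpos'])
P=[[ 0.5465,-0.3222,0.056],[ 0.5511,-0.4074,0.056 ], [ 0.4893,-0.4092,0.056 ],[ 0.4834,-0.3243,0.056 ]]
print([proj(c,p) for p in P])
E
```

```text
time_s: 7.1
tcp_pos: [0.515, -0.328, 0.2466]
tool_rot: [[-0.017, -0.998, -0.061], [0.005, -0.061, 0.998], [-1.0, 0.017, 0.006]]
force: [0.8, 0.1, 0.6]
opening: 0.0501
[ 0.5151 -0.3281  0.2469] [[-0.0171 -0.9981 -0.0593]
 [ 0.0048 -0.0594  0.9982]
 [-0.9998  0.0168  0.0058]] [ 21.6599  38.5948  11.4931  91.4864  -8.7591  51.7999 129.6543]
[array([312.5234, 247.8697]), array([218.9374, 247.3732]), array([216.7295, 179.2618]), array([314.6565, 178.4045])]
```

View pics/w3.png

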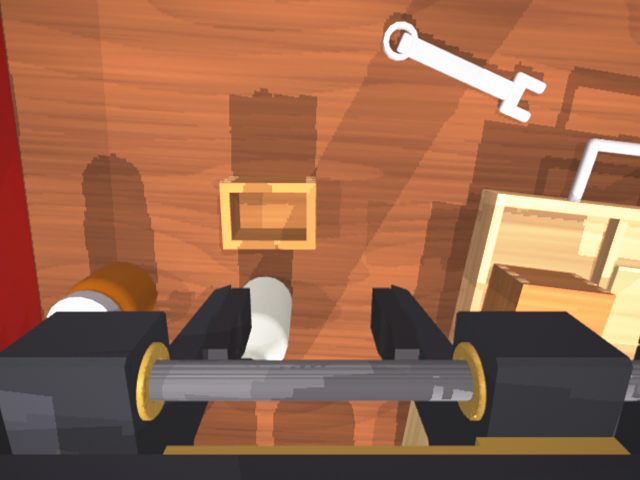

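The rim spans columns 220-315 and rows 182-248, within about 4 px of the prediction, and the jar and glue clear the fingers. I'll descend over the left end wall and grip it.

```bash
python3 -m creep '[{"gripper":5,"travel":[5,-0.1,0],"spin":0},{"gripper":5,"travel":[10,-0.2,0],"spin":0},{"gripper":5,"travel":[15,-0.3,0],"spin":0},{"gripper":5,"travel":[18,-0.3,0],"spin":0},{"gripper":5,"travel":[21.5,-0.35,0],"spin":0},{"gripper":5,"travel":[21.5,-0.35,0],"spin":0},{"gripper":0,"travel":[21.5,-0.35,0],"spin":0},{"gripper":0,"travel":[21.5,-0.35,0],"spin":0},{"gripper":0,"travel":[21.5,-0.35,0],"spin":0},{"gripper":0,"travel":[21.5,-0.35,0],"spin":0},{"gripper":0,"travel":[21.5,-0.35,0],"spin":0},{"gripper":0,"travel":[21.5,-0.35,0],"spin":0}]' 25
```

```text
time_s: 8.35
tcp_pos: [0.5165, -0.3276, 0.0342]
tool_rot: [[-0.015, -0.998, -0.06], [0.002, -0.06, 0.998], [-1.0, 0.015, 0.003]]
force: [-0.5, 1.5, 4.9]
opening: 0.0076
```

```bash
python3 -m creep '[{"gripper":0,"travel":[-1.5,0,0],"spin":0},{"gripper":0,"travel":[-3,0,0],"spin":0},{"gripper":0,"travel":[-3,3,0.5],"spin":0},{"gripper":0,"travel":[-3,6,1],"spin":0},{"gripper":0,"travel":[-3,9,1],"spin":0},{"gripper":0,"travel":[-3,10,1],"spin":0},{"gripper":0,"travel":[-2,10,1],"spin":0},{"gripper":0,"travel":[-1,10,1],"spin":0},{"gripper":0,"travel":[-0.2,10,1],"spin":0},{"gripper":0,"travel":[0.1,10,1],"spin":0},{"gripper":0,"travel":[0.1,10,1],"spin":0}]'
python3 - <<'E'
from h import *
import pickle
c=shot('wrist','w4.png')
E
```

```text
time_s: 9.45
tcp_pos: [0.4174, -0.3234, 0.0341]
tool_rot: [[-0.014, -0.998, -0.062], [0.002, -0.062, 0.998], [-1.0, 0.014, 0.003]]
force: [-0.5, 2.0, 5.8]
opening: 0.0079
```

View pics/w4.png

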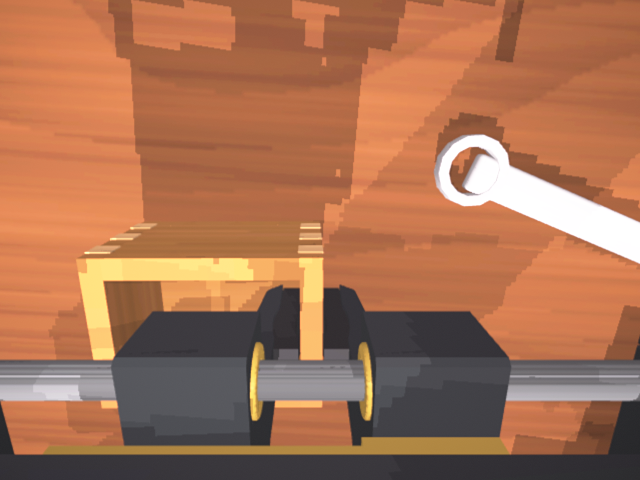

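The box sits level in the clear at about (0.419,-0.362), gripped by its end wall. I'll release it, rise and turn the jaws across its width.

```bash
python3 -m creep '[{"gripper":3.5,"travel":[0,0,0],"spin":0},{"gripper":3.5,"travel":[0,0,0],"spin":0},{"gripper":3.5,"travel":[-4,0,0],"spin":0},{"gripper":3.5,"travel":[-8,0,0],"spin":0},{"gripper":7.8,"travel":[-8,0,-0.9],"spin":0.15},{"gripper":7.8,"travel":[-8,0,-0.9],"spin":0.3},{"gripper":7.8,"travel":[-8,0,-0.9],"spin":0.45},{"gripper":7.8,"travel":[-8,0,-0.9],"spin":0.6},{"gripper":7.8,"travel":[-8,0,-0.9],"spin":0.75},{"gripper":7.8,"travel":[-8,0,-0.9],"spin":0.9},{"gripper":7.8,"travel":[-8,0,-0.9],"spin":1.05},{"gripper":7.8,"travel":[-8,0,-0.9],"spin":1.2}]'
python3 -m creep '[{"gripper":7.8,"travel":[0,0,0],"spin":0.15},{"gripper":7.8,"travel":[0,0,0],"spin":0.3},{"gripper":7.8,"travel":[0,0,0],"spin":0.371},{"gripper":7.8,"travel":[0,0,0],"spin":0.371}]'
python3 -c "
from h import *
np.set_printoptions(precision=4,suppress=True)
t=shot('top','top5.png');hsv=cv2.cvtColor(t['pixels'],cv2.COLOR_RGB2HSV)
s=ctrl.state();print(s['tcp_pos'],s['tool_rot'],s['qpos'])"
```

```text
time_s: 10.7
tcp_pos: [0.418, -0.3331, 0.1137]
tool_rot: [[-0.015, -0.413, 0.911], [0.002, 0.911, 0.413], [-1.0, 0.008, -0.013]]
force: [0.1, -0.4, -1.0]
opening: 0.0782
time_s: 11.1
tcp_pos: [0.4179, -0.3329, 0.1135]
tool_rot: [[-0.016, -0.061, 0.998], [0.002, 0.998, 0.061], [-1.0, 0.002, -0.016]]
force: [0.7, 0.1, 0.3]
opening: 0.0778
[ 0.4178 -0.333   0.1136] [[-0.0159 -0.0623  0.9979]
 [ 0.0016  0.9981  0.0623]
 [-0.9999  0.0026 -0.0157]] [ 16.2179  48.2471  29.9846 111.9589 -43.1349  32.27    79.5037]
```

```bash
python3 -m creep '[{"gripper":7.8,"travel":[4,0,0.1],"spin":0},{"gripper":7.8,"travel":[8,0,0.15],"spin":0},{"gripper":7.8,"travel":[10.6,0,0.17],"spin":0},{"gripper":7.8,"travel":[10.6,0,0.17],"spin":0},{"gripper":5,"travel":[10.6,0,0.17],"spin":0},{"gripper":5,"travel":[10.6,0,0.17],"spin":0},{"gripper":5,"travel":[10.6,0,0.17],"spin":0},{"gripper":5,"travel":[10.6,0,0.17],"spin":0},{"gripper":5,"travel":[10.6,0,0.17],"spin":0}]' 5
```

```text
time_s: 12.05
tcp_pos: [0.4184, -0.3336, 0.0093]
tool_rot: [[-0.013, -0.06, 0.998], [-0.0, 0.998, 0.06], [-1.0, 0.001, -0.013]]
force: [-0.4, 1.2, 6.5]
opening: 0.0604
```

```bash
python3 -m creep '[{"gripper":5,"travel":[-0.9,-0.4,0],"spin":0},{"gripper":5,"travel":[-1.7,-1.0,0],"spin":0},{"gripper":5,"travel":[-2.5,-1.6,0],"spin":0},{"gripper":5,"travel":[-3.1,-2.3,0],"spin":0},{"gripper":5,"travel":[-3.7,-3.2,0],"spin":0},{"gripper":5,"travel":[-4.1,-4,0],"spin":0},{"gripper":5,"travel":[-4.5,-5,0],"spin":0},{"gripper":5,"travel":[-4.6,-5.9,0],"spin":0},{"gripper":5,"travel":[-4.7,-6.9,0],"spin":0},{"gripper":5,"travel":[-4.7,-7.9,0],"spin":0},{"gripper":5,"travel":[-4.5,-8.6,0],"spin":0},{"gripper":5,"travel":[-4.5,-8.6,0],"spin":0}]' 5
python3 - <<'E'
from h import *
import pickle
a=shot('scene');b=shot('wrist')
A=cv2.resize(a['pixels'][130:260,220:360,::-1],(560,520),interpolation=2);B=cv2.resize(b['pixels'][:,:,::-1],(240,180))
img=np.zeros((520,800,3),np.uint8);img[:,:560]=A;img[:180,560:]=B;cv2.imwrite('pics/v9.png',img)
E
```

```text
time_s: 13.25
tcp_pos: [0.4231, -0.4201, 0.0523]
tool_rot: [[-0.016, -0.059, 0.998], [0.001, 0.998, 0.059], [-1.0, 0.002, -0.016]]
force: [0.5, 0.6, -2.3]
opening: 0.06
```

View pics/v9.png

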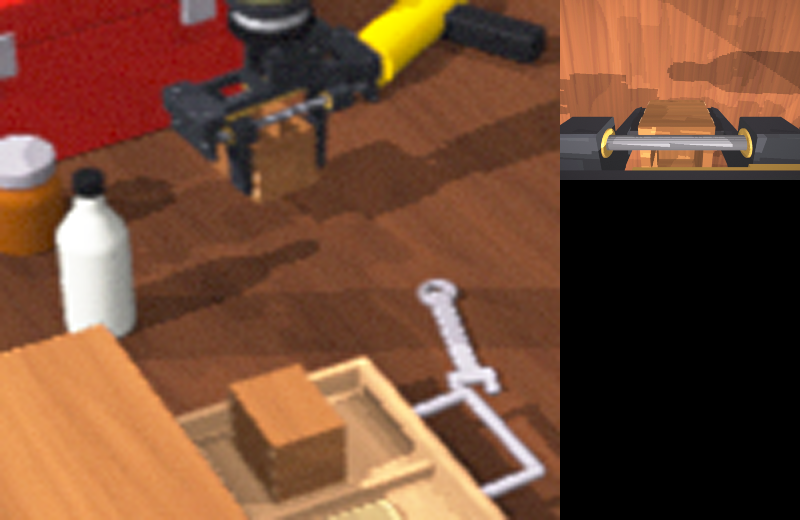

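Picture 9 shows the box tipped up almost on its end between the fingers, floor side toward +y, with nothing else disturbed. It is past its tipping point, so I'll ease it down and let it settle.

```bash
python3 -m creep '[{"gripper":5,"travel":[0.2,-0.5,0],"spin":0},{"gripper":5,"travel":[0.2,-0.7,0],"spin":0},{"gripper":7,"travel":[0.2,-0.7,0],"spin":0},{"gripper":7,"travel":[0.2,-0.7,0],"spin":0},{"gripper":7,"travel":[0.2,-0.7,0],"spin":0},{"gripper":7,"travel":[0.2,-0.7,0],"spin":0},{"gripper":7,"travel":[0.2,-0.7,0],"spin":0}]'
python3 - <<'E'
from h import *
import pickle
np.set_printoptions(precision=4,suppress=True)
c=shot('wrist','w10.png');pickle.dump(c,open('w10.pkl','wb'))
a=shot('scene');pickle.dump(a,open('s10.pkl','wb'))
A=cv2.resize(a['pixels'][140:190,260:310,::-1],(240,240),interpolation=2)
img=np.zeros((480,640,3),np.uint8);img[:]=c['pixels'][:,:,::-1];img[:240,:240]=A;cv2.imwrite('pics/v10.png',img)
for y in np.arange(-.5,-.37,.02): print(y,proj(c,(.42,y,.084)))
E
```

```text
time_s: 14.05
tcp_pos: [0.424, -0.4257, 0.0508]
tool_rot: [[-0.015, -0.06, 0.998], [0.002, 0.998, 0.06], [-1.0, 0.003, -0.015]]
force: [-0.3, -0.0, 0.1]
opening: 0.0698
-0.5 [287.7888 521.1253]
-0.48 [290.1277 480.8462]
-0.45999999999999996 [292.6553 437.3174]
-0.43999999999999995 [295.3953 390.1289]
-0.41999999999999993 [298.3758 338.799 ]
-0.3999999999999999 [301.63   282.7576]
-0.3799999999999999 [305.1971 221.3246]
```

View pics/v10.png

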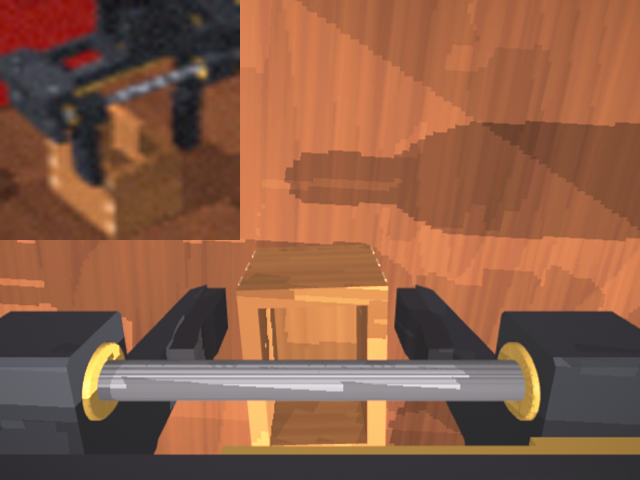

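The picture shows the box dropped back mouth up: rim corners at (238,292) and (388,287), far rim at row 445. The pads resisted turning too much. I'll locate it and retry with the lightest grip, nearer the end.

```bash
python3 - <<'E'
from h import *
import pickle
np.set_printoptions(precision=4,suppress=True)
c=pickle.load(open('w10.pkl','rb'))
P=np.array([onz(c,*p,.056) for p in((238,292),(388,287),(385,446),(252,446))]);print(P)
print([onz(c,*p,.0) for p in((255,247),(371,245))])
E
```

```text
[[ 0.3945 -0.4174  0.056 ]
 [ 0.4537 -0.4113  0.056 ]
 [ 0.4613 -0.4883  0.056 ]
 [ 0.4015 -0.4928  0.056 ]]
[array([ 0.3927, -0.4164,  0.    ]), array([ 0.4545, -0.4113,  0.    ])]
```

```bash
python3 -m creep '[{"gripper":7,"travel":[0,1.1,0],"spin":0},{"gripper":7,"travel":[4.4,1.1,0],"spin":0},{"gripper":7,"travel":[4.4,1.1,0],"spin":0},{"gripper":5,"travel":[4.4,1.1,0],"spin":0},{"gripper":5,"travel":[4.4,1.1,0],"spin":0},{"gripper":5,"travel":[4.4,1.1,0],"spin":0},{"gripper":5,"travel":[4.4,1.1,0],"spin":0},{"gripper":5,"travel":[4.4,1.1,0],"spin":0}]' 3
python3 -m creep '[{"gripper":5,"travel":[-4,0,0],"spin":0},{"gripper":5,"travel":[-8,0,0],"spin":0},{"gripper":5,"travel":[-9.5,0,0],"spin":0},{"gripper":5,"travel":[-9.5,0,0],"spin":0},{"gripper":5,"travel":[-9.5,0,0],"spin":0}]' 3
python3 - <<'E'
from h import *
import pickle
np.set_printoptions(precision=4,suppress=True)
c=shot('wrist','w11.png');pickle.dump(c,open('w11.pkl','wb'));a=shot('scene','s11.png');pickle.dump(a,open('s11.pkl','wb'))
s=ctrl.state();print(s['tcp_pos'],s['force'],s['moment'],s['opening'])
# column of wrist pixels (saturation/value) through centre
hsv=cv2.cvtColor(c['pixels'],cv2.COLOR_RGB2HSV)
print(hsv[150:360:6,330].tolist())
E
```

```text
time_s: 14.95
tcp_pos: [0.4227, -0.4149, 0.0074]
tool_rot: [[-0.015, -0.06, 0.998], [0.001, 0.998, 0.06], [-1.0, 0.002, -0.015]]
force: [-1.0, 0.5, 0.6]
opening: 0.0605
time_s: 15.45
tcp_pos: [0.4239, -0.4137, 0.1006]
tool_rot: [[-0.016, -0.061, 0.998], [0.004, 0.998, 0.061], [-1.0, 0.005, -0.016]]
force: [-0.3, 0.5, -2.7]
opening: 0.0599
[ 0.4234 -0.4139  0.0999] [-0.1944 -0.6654 -2.0131] [-0.2857  0.0134  0.0111] 0.05976014566767189
[[10, 158, 205], [10, 160, 209], [10, 156, 212], [10, 153, 155], [14, 156, 235], [14, 157, 237], [14, 158, 237], [14, 159, 238], [14, 159, 238], [14, 158, 238], [14, 156, 238], [14, 158, 238], [14, 156, 239], [14, 156, 240], [14, 156, 240], [14, 156, 240], [14, 157, 240], [14, 157, 241], [14, 157, 241], [14, 157, 241], [14, 158, 241], [14, 158, 241], [14, 157, 241], [13, 161, 212], [13, 161, 212], [13, 157, 235], [13, 160, 211], [13, 161, 199], [13, 158, 237], [16, 148, 250], [16, 147, 251], [15, 155, 248], [15, 156, 244], [16, 151, 249], [15, 153, 246]]
```

```bash
python3 - <<'E'
from h import *
import pickle
c=pickle.load(open('w11.pkl','rb'))
for th in (40,50,60,70,75,80,85,90,95,100):
    r=np.radians(th);o=[]
    for x,z in ((0,-.025),(-.084,-.025),(0,.031)):
        o.append(proj(c,(.4245,-.4139+x*np.cos(r)-z*np.sin(r),.1187+x*np.sin(r)+z*np.cos(r)))[1].round(0))
    print(th,o)
v=cv2.cvtColor(c['pixels'],cv2.COLOR_RGB2HSV)[:,:,2]; print(v[160:182:2,330],v[276:330:3,330])
E
```

```text
40 [np.float64(273.0), np.float64(342.0), np.float64(423.0)]
50 [np.float64(269.0), np.float64(315.0), np.float64(424.0)]
60 [np.float64(266.0), np.float64(290.0), np.float64(422.0)]
70 [np.float64(265.0), np.float64(265.0), np.float64(418.0)]
75 [np.float64(265.0), np.float64(252.0), np.float64(414.0)]
80 [np.float64(266.0), np.float64(240.0), np.float64(411.0)]
85 [np.float64(267.0), np.float64(228.0), np.float64(407.0)]
90 [np.float64(269.0), np.float64(216.0), np.float64(402.0)]
95 [np.float64(272.0), np.float64(205.0), np.float64(397.0)]
100 [np.float64(275.0), np.float64(193.0), np.float64(392.0)]
[212 212 212 154 155 228 235 235 235 235 237] [241 241 241 241 212 212 212 235 235 210 211 202 199 202 237 216 250 251]
```

The bright floor face now spans rows 170-287, so the box swung freely to roughly 100-110°. I'll lower it onto its end and release.

```bash
python3 -m creep '[{"gripper":5,"travel":[1.5,0,0],"spin":0},{"gripper":5,"travel":[2.5,0,0],"spin":0},{"gripper":5,"travel":[3,0,0],"spin":0},{"gripper":5,"travel":[3.4,0,0],"spin":0},{"gripper":5,"travel":[3.4,0,0],"spin":0},{"gripper":7,"travel":[3.4,0,0],"spin":0},{"gripper":7,"travel":[3.4,0,0],"spin":0},{"gripper":7,"travel":[3.4,0,0],"spin":0},{"gripper":7,"travel":[3.4,0,0],"spin":0}]' 3
python3 - <<'E'
from h import *
import pickle
np.set_printoptions(precision=4,suppress=True)
c=shot('wrist','w12.png');pickle.dump(c,open('w12.pkl','wb'))
s=ctrl.state();print(s['tcp_pos'],s['force'])
E
```

```text
time_s: 16.45
tcp_pos: [0.4237, -0.4147, 0.0679]
tool_rot: [[-0.015, -0.06, 0.998], [0.002, 0.998, 0.06], [-1.0, 0.003, -0.015]]
force: [0.0, -0.0, -0.1]
opening: 0.0703
[ 0.4237 -0.4148  0.0679] [-0.3186  0.5764 -0.0677]
```

View pics/w12.png

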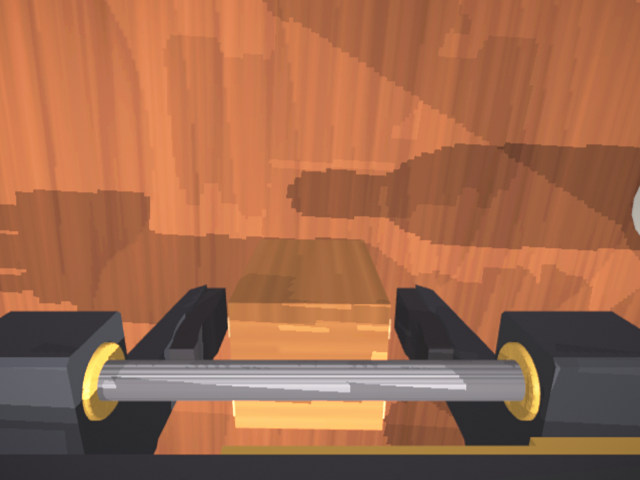

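The box now stands on its end: floor face in rows 240-302, end face on top in rows 302-428.

```bash
python3 - <<'E'
from h import *
import pickle
np.set_printoptions(precision=4,suppress=True)
c=pickle.load(open('w12.pkl','rb'))
for p,z in (((229,303),.084),((391,303),.084),((385,429),.084),((234,428),.084),((277,240),0),((364,240),0)): print(onz(c,*p,z))
print(ctrl.state()['qpos'])
E
```

```text
[ 0.3931 -0.4061  0.084 ]
[ 0.4528 -0.4021  0.084 ]
[ 0.457  -0.4583  0.084 ]
[ 0.3952 -0.4624  0.084 ]
[ 0.4027 -0.4059  0.    ]
[ 0.4528 -0.4027  0.    ]
[ 24.1101  55.1477  28.6839 102.7471 -43.1809  34.3207  82.9997]
```

```bash
python3 -m creep '[{"gripper":7,"travel":[0,0.9,0],"spin":0},{"gripper":7,"travel":[2,0.9,0],"spin":0},{"gripper":7,"travel":[4.2,0.9,0],"spin":0},{"gripper":7,"travel":[4.2,0.9,0],"spin":0},{"gripper":5,"travel":[4.2,0.9,0],"spin":0},{"gripper":5,"travel":[4.2,0.9,0],"spin":0},{"gripper":5,"travel":[4.2,0.9,0],"spin":0},{"gripper":5,"travel":[4.2,0.9,0],"spin":0},{"gripper":5,"travel":[4.2,0.9,0],"spin":0}]' 3
python3 -m creep '[{"gripper":5,"travel":[-4,0,0],"spin":0},{"gripper":5,"travel":[-7,0,0],"spin":0},{"gripper":5,"travel":[-7,0,0],"spin":0},{"gripper":5,"travel":[-7,0,0],"spin":0}]' 3
python3 - <<'E'
from h import *
import pickle
np.set_printoptions(precision=4,suppress=True)
c=shot('wrist','w13.png');pickle.dump(c,open('w13.pkl','wb'))
s=ctrl.state();p=s['tcp_pos'];print(p,s['force'],s['opening'])
h=cv2.cvtColor(c['pixels'],cv2.COLOR_RGB2HSV)
for col in (290,330): print([(r,h[r,col,2]) for r in range(150,360,5)])
for th in range(0,111,10):
    r=np.radians(th);o=[]
    # box-local: u=up along x from P, w=toward mouth(-y); corners floor-top, floor-bottom, mouth-top
    for u,w in ((.039,-.002),(-.045,-.002),(.039,.054)):
        y=-(w*np.cos(r)+u*np.sin(r)); z=u*np.cos(r)-w*np.sin(r)
        o.append(proj(c,(.424,p[1]+y,p[2]+.0187+z))[1].round(0))
    print(th,o)
E
```

```text
time_s: 17.4
tcp_pos: [0.4225, -0.4059, 0.0265]
tool_rot: [[-0.015, -0.06, 0.998], [0.001, 0.998, 0.06], [-1.0, 0.002, -0.015]]
force: [-1.8, 1.8, 2.9]
opening: 0.0608
time_s: 17.8
tcp_pos: [0.4237, -0.4057, 0.0958]
tool_rot: [[-0.015, -0.06, 0.998], [0.002, 0.998, 0.06], [-1.0, 0.003, -0.015]]
force: [0.2, 0.1, -3.2]
opening: 0.0596
[ 0.4233 -0.405   0.0949] [ 0.1226 -1.2054 -2.2807] 0.05964093882195571
[(150, np.uint8(193)), (155, np.uint8(197)), (160, np.uint8(197)), (165, np.uint8(198)), (170, np.uint8(198)), (175, np.uint8(199)), (180, np.uint8(200)), (185, np.uint8(200)), (190, np.uint8(199)), (195, np.uint8(162)), (200, np.uint8(145)), (205, np.uint8(200)), (210, np.uint8(200)), (215, np.uint8(202)), (220, np.uint8(202)), (225, np.uint8(202)), (230, np.uint8(202)), (235, np.uint8(247)), (240, np.uint8(248)), (245, np.uint8(248)), (250, np.uint8(248)), (255, np.uint8(247)), (260, np.uint8(247)), (265, np.uint8(244)), (270, np.uint8(216)), (275, np.uint8(218)), (280, np.uint8(185)), (285, np.uint8(184)), (290, np.uint8(183)), (295, np.uint8(182)), (300, np.uint8(182)), (305, np.
[... 1190 characters left out ...]
(279.0), np.float64(545.0)]
10 [np.float64(415.0), np.float64(264.0), np.float64(528.0)]
20 [np.float64(431.0), np.float64(251.0), np.float64(507.0)]
30 [np.float64(442.0), np.float64(239.0), np.float64(485.0)]
40 [np.float64(447.0), np.float64(228.0), np.float64(461.0)]
50 [np.float64(449.0), np.float64(219.0), np.float64(437.0)]
60 [np.float64(446.0), np.float64(213.0), np.float64(413.0)]
70 [np.float64(440.0), np.float64(209.0), np.float64(390.0)]
80 [np.float64(431.0), np.float64(209.0), np.float64(366.0)]
90 [np.float64(420.0), np.float64(213.0), np.float64(344.0)]
100 [np.float64(408.0), np.float64(221.0), np.float64(322.0)]
110 [np.float64(394.0), np.float64(235.0), np.float64(300.0)]
```

```bash
python3 - <<'E'
from h import *
import pickle
c=pickle.load(open('w13.pkl','rb'))
h=cv2.cvtColor(c['pixels'],cv2.COLOR_RGB2HSV)
m=cv2.inRange(h,(12,90,100),(25,255,255))
for r in (190,210,225,240,255,270,285,300,330,350): 
    x=np.where(m[r,150:480])[0]+150; print(r,len(x),x.min() if len(x) else 0,x.max() if len(x) else 0)
for th in (30,40,50,80,90,100,110):
    r=np.radians(th);o=[]
    for u,w in ((-.045,-.002),(.039,-.002),(-.045,.054)):
        y=-(w*np.cos(r)+u*np.sin(r)); z=u*np.cos(r)-w*np.sin(r)
        a,b=[proj(c,(.424+s,-.405+y,.1136+z)) for s in(-.03,.03)];o.append((a[1].round(),(b-a)[0].round()))
    print(th,o)
E
```

```text
190 0 0 0
210 0 0 0
225 0 0 0
240 136 243 378
255 140 241 380
270 144 239 382
285 146 238 383
300 150 236 385
330 158 232 389
350 165 230 479
30 [(np.float64(235.0), np.float64(133.0)), (np.float64(436.0), np.float64(200.0)), (np.float64(305.0), np.float64(108.0))]
40 [(np.float64(224.0), np.float64(138.0)), (np.float64(442.0), np.float64(192.0)), (np.float64(283.0), np.float64(108.0))]
50 [(np.float64(215.0), np.float64(145.0)), (np.float64(443.0), np.float64(183.0)), (np.float64(262.0), np.float64(109.0))]
80 [(np.float64(204.0), np.float64(169.0)), (np.float64(426.0), np.float64(158.0)), (np.float64(202.0), np.float64(120.0))]
90 [(np.float64(207.0), np.float64(179.0)), (np.float64(416.0), np.float64(151.0)), (np.float64(183.0), np.float64(126.0))]
100 [(np.float64(215.0), np.float64(189.0)), (np.float64(403.0), np.float64(145.0)), (np.float64(167.0), np.float64(134.0))]
110 [(np.float64(229.0), np.float64(200.0)), (np.float64(390.0), np.float64(140.0)), (np.float64(152.0), np.float64(144.0))]
```

The width at the lower floor edge fits a turn of only about 30°. A few short upward jerks should swing it further.

```bash
python3 -m creep '[{"gripper":5,"travel":[-4,0,0],"spin":0},{"gripper":5,"travel":[-1,0,0],"spin":0},{"gripper":5,"travel":[-5,0,0],"spin":0},{"gripper":5,"travel":[-2,0,0],"spin":0},{"gripper":5,"travel":[-6,0,0],"spin":0},{"gripper":5,"travel":[-2,0,0],"spin":0},{"gripper":5,"travel":[-2,0,0],"spin":0},{"gripper":5,"travel":[-2,0,0],"spin":0}]' 3
cat > m.py <<'E'
from h import *
import sys
c=shot('wrist','w_%s.png'%sys.argv[1]);s=ctrl.state();p=s['tcp_pos'];print(p,s['force'],s['opening'])
h=cv2.cvtColor(c['pixels'],cv2.COLOR_RGB2HSV);m=cv2.inRange(h,(12,90,100),(25,255,255))
for r in range(130,360,8):
    x=np.where(m[r,200:420])[0]+200
    if len(x)>80: print(r,len(x),x.min(),x.max(),h[r,310,2],end=' | ')
print()
for th in range(20,121,10):
    r=np.radians(th);o=[]
    for u,w in ((-.045,-.002),(.039,-.002),(-.045,.054)):
        y=-(w*np.cos(r)+u*np.sin(r)); z=u*np.cos(r)-w*np.sin(r)
        a,b=[proj(c,(p[0]+s,p[1]+y,p[2]+.0187+z)) for s in(-.03,.03)];o.append((a[1].round(),(b-a)[0].round()))
    print(th,o)
E
python3 m.py 14
```

```text
time_s: 18.65
tcp_pos: [0.4228, -0.4048, 0.1145]
tool_rot: [[-0.018, -0.06, 0.998], [0.005, 0.998, 0.06], [-1.0, 0.006, -0.018]]
force: [-0.5, 0.1, 0.7]
opening: 0.0505
[ 0.42325611 -0.40555495  0.1154284 ] [0.02759468 0.00421984 0.75479954] 0.049852663018065506
130 118 236 353 254 | 138 117 237 353 254 | 146 117 237 353 254 | 154 117 237 353 254 | 162 115 238 352 254 | 170 115 238 352 254 | 178 114 239 352 255 | 186 113 239 351 254 | 194 114 239 352 254 | 202 112 240 351 255 | 210 112 240 351 255 | 218 111 241 351 255 | 226 111 241 351 255 | 234 109 242 350 255 | 242 109 242 350 255 | 250 109 242 350 255 | 258 108 243 350 255 | 266 108 243 350 255 | 
20 [(np.float64(251.0), np.float64(130.0)), (np.float64(433.0), np.float64(211.0)), (np.float64(332.0), np.float64(110.0))]
30 [(np.float64(239.0), np.float64(134.0)), (np.float64(444.0), np.float64(203.0)), (np.float64(309.0), np.float64(109.0))]
40 [(np.float64(228.0), np.float64(139.0)), (np.float64(450.0), np.float64(194.0)), (np.float64(287.0), np.float64(109.0))]
50 [(np.float64(219.0), np.float64(146.0)), (np.float64(451.0), np.f
[... 226 characters left out ...]
p.float64(442.0), np.float64(168.0)), (np.float64(224.0), np.float64(116.0))]
80 [(np.float64(208.0), np.float64(170.0)), (np.float64(433.0), np.float64(160.0)), (np.float64(205.0), np.float64(121.0))]
90 [(np.float64(212.0), np.float64(181.0)), (np.float64(422.0), np.float64(153.0)), (np.float64(187.0), np.float64(127.0))]
100 [(np.float64(221.0), np.float64(191.0)), (np.float64(409.0), np.float64(147.0)), (np.float64(170.0), np.float64(135.0))]
110 [(np.float64(234.0), np.float64(202.0)), (np.float64(395.0), np.float64(141.0)), (np.float64(156.0), np.float64(145.0))]
120 [(np.float64(253.0), np.float64(213.0)), (np.float64(381.0), np.float64(137.0)), (np.float64(144.0), np.float64(157.0))]
```

The fingers closed past 60 mm, so the box has slipped out onto the bench. I'll find out how it lies.

```bash
python3 - <<'E'
from h import *
import pickle
np.set_printoptions(precision=4,suppress=True)
c=cv2.imread('pics/w_14.png');c3=shot('wrist','w15.png');pickle.dump(c3,open('w15.pkl','wb'));t=shot('top','top15.png');pickle.dump(t,open('top15.pkl','wb'));s=shot('scene','s15.png');pickle.dump(s,open('s15.pkl','wb'))
h=cv2.cvtColor(c3['pixels'],cv2.COLOR_RGB2HSV);m=cv2.inRange(h,(12,90,215),(25,255,255))
m[300:]=0
cs=max(cv2.findContours(m,0,2)[0],key=cv2.contourArea)
ap=cv2.approxPolyDP(cs,4,True)[:,0];print(cv2.contourArea(cs),ap.tolist())
for z in (.056,.06):
    print(z,[onz(c3,*map(float,p),z).round(4).tolist() for p in ap])
b=ctrl.state();print(b['force'],b['time_s'])
E
```

```text
17381.5 [[236, 113], [243, 269], [348, 269], [353, 114]]
0.056 [[0.3796, -0.3282, 0.056], [0.3841, -0.4126, 0.056], [0.4437, -0.4087, 0.056], [0.4389, -0.3251, 0.056]]
0.06 [[0.3804, -0.3283, 0.06], [0.3848, -0.411, 0.06], [0.4432, -0.4072, 0.06], [0.4386, -0.3253, 0.06]]
[ 0.5304 -0.6457 -0.1875] 18.85
```

The wrist view shows one unbroken bright rectangle, 84.5 x 59.7 mm when cast onto z = 0.056. That is the floor face up, so the box came down mouth down, centred at (0.412,-0.369) with yaw about 0.055. I'll grip it across its width.

```bash
python3 -m creep '[{"gripper":7.8,"travel":[0,3.7,-0.8],"spin":0},{"gripper":7.8,"travel":[0,3.7,-0.8],"spin":0},{"gripper":7.8,"travel":[0,3.7,-0.8],"spin":0},{"gripper":7.8,"travel":[5,3.7,-0.8],"spin":0},{"gripper":7.8,"travel":[9.8,3.7,-0.8],"spin":0},{"gripper":7.8,"travel":[9.8,3.7,-0.8],"spin":0},{"gripper":5,"travel":[9.8,3.7,-0.8],"spin":0},{"gripper":5,"travel":[9.8,3.7,-0.8],"spin":0},{"gripper":5,"travel":[9.8,3.7,-0.8],"spin":0},{"gripper":5,"travel":[9.8,3.7,-0.8],"spin":0},{"gripper":5,"travel":[9.8,3.7,-0.8],"spin":0}]' 20
python3 -m creep '[{"gripper":5,"travel":[-2,0,0],"spin":0},{"gripper":5,"travel":[-6,0,0],"spin":0},{"gripper":5,"travel":[-10,0,0],"spin":0},{"gripper":5,"travel":[-13,0,0],"spin":0},{"gripper":5,"travel":[-13,0,0],"spin":0.1},{"gripper":5,"travel":[-13,0,0],"spin":0.1}]' 20
```

```text
time_s: 19.95
tcp_pos: [0.4128, -0.3711, 0.0203]
tool_rot: [[-0.013, -0.059, 0.998], [-0.002, 0.998, 0.059], [-1.0, -0.001, -0.013]]
force: [-0.9, -0.8, 6.7]
opening: 0.0599
time_s: 20.55
tcp_pos: [0.4148, -0.3693, 0.1495]
tool_rot: [[-0.013, 0.04, 0.999], [0.001, 0.999, -0.04], [-1.0, 0.0, -0.013]]
force: [0.6, 1.1, -2.6]
opening: 0.0601
```

```bash
python3 -m creep '[{"gripper":5,"travel":[0,4,1.5],"spin":0},{"gripper":5,"travel":[0,8,3],"spin":0},{"gripper":5,"travel":[0,12,5],"spin":0},{"gripper":5,"travel":[0,16,7],"spin":0},{"gripper":5,"travel":[0,20,9],"spin":0},{"gripper":5,"travel":[0,24,11],"spin":0},{"gripper":5,"travel":[0,28,13],"spin":0},{"gripper":5,"travel":[0,32,14.5],"spin":0},{"gripper":5,"travel":[0,36,16],"spin":0},{"gripper":5,"travel":[0,39,16.6],"spin":0},{"gripper":5,"travel":[0,40.5,16.6],"spin":0},{"gripper":5,"travel":[0,40.5,16.6],"spin":0}]' 20
python3 - <<'E'
from h import *
import pickle
np.set_printoptions(precision=4,suppress=True)
c=shot('wrist','w16.png');pickle.dump(c,open('w16.pkl','wb'));t=shot('top','top16.png');pickle.dump(t,open('top16.pkl','wb'))
s=ctrl.state();print(s['tcp_pos'],s['tool_rot'],s['force'],s['qpos'])
h=cv2.cvtColor(c['pixels'],cv2.COLOR_RGB2HSV)
B=[[0.559,0.0846,.032],[0.643,0.079,.032],[0.6419,-0.0213,.032],[0.5567,-0.0165,.032]]
print([proj(c,b).round(1) for b in B])
E
```

```text
time_s: 21.75
tcp_pos: [0.5951, 0.0312, 0.145]
tool_rot: [[-0.018, 0.035, 0.999], [0.003, 0.999, -0.035], [-1.0, 0.003, -0.018]]
force: [-0.2, -0.0, -1.8]
opening: 0.06
[0.5951 0.0264 0.1459] [[-0.0163  0.0415  0.999 ]
 [ 0.0001  0.9991 -0.0415]
 [-0.9999 -0.0006 -0.0162]] [ 0.6076 -0.0019 -1.6062] [-29.1294  52.2155  42.8072 100.3409 -46.3757  47.8784  33.7967]
[array([256.4, 159.6]), array([383.8, 163.9]), array([379.8, 302.8]), array([263.4, 299.6])]
```

```bash
python3 - <<'E'
from h import *
import pickle
c=pickle.load(open('w16.pkl','rb'));h=cv2.cvtColor(c['pixels'],cv2.COLOR_RGB2HSV).astype(int)
print([(r,*h[r,320]) for r in range(140,240,4)])
for r in (175,):
  print([(k,*h[r,k]) for k in list(range(244,284,3))+list(range(366,402,3))])
for dy in (.042,-.042):
  print([proj(c,(.5951,.0264+.002+.042,z)).round() for z in (.128,.184)])
E
```

```text
[(140, np.int64(14), np.int64(126), np.int64(218)), (144, np.int64(17), np.int64(116), np.int64(243)), (148, np.int64(17), np.int64(115), np.int64(243)), (152, np.int64(17), np.int64(116), np.int64(243)), (156, np.int64(14), np.int64(125), np.int64(210)), (160, np.int64(17), np.int64(116), np.int64(244)), (164, np.int64(21), np.int64(102), np.int64(241)), (168, np.int64(21), np.int64(101), np.int64(242)), (172, np.int64(21), np.int64(101), np.int64(242)), (176, np.int64(21), np.int64(101), np.int64(243)), (180, np.int64(22), np.int64(101), np.int64(242)), (184, np.int64(22), np.int64(102), np.int64(243)), (188, np.int64(19), np.int64(110), np.int64(227)), (192, np.int64(18), np.int64(113), np.int64(208)), (196, np.int64(13), np.int64(148), np.int64(136)), (200, np.int64(12), np.int64(158), np.int64(123)), (204, np.int64(12), np.int64(157), np.int64(120)), (208, np.int64(12), np.int64(158), np.int64(126)), (212, np.int64(12), np.int64(157), np.int64(125)), (216, np.int64(12), np.int64(157), np.int64(125)), (220, np.int64(12), np.int64(157), np.int64(127)), (224, np.int64(12), np.int64
[... 877 characters left out ...]
), (366, np.int64(19), np.int64(110), np.int64(224)), (369, np.int64(18), np.int64(112), np.int64(220)), (372, np.int64(18), np.int64(113), np.int64(222)), (375, np.int64(19), np.int64(108), np.int64(231)), (378, np.int64(20), np.int64(105), np.int64(233)), (381, np.int64(20), np.int64(104), np.int64(237)), (384, np.int64(20), np.int64(104), np.int64(238)), (387, np.int64(14), np.int64(125), np.int64(216)), (390, np.int64(14), np.int64(122), np.int64(225)), (393, np.int64(14), np.int64(121), np.int64(227)), (396, np.int64(15), np.int64(121), np.int64(230)), (399, np.int64(14), np.int64(124), np.int64(220))]
[array([308., 209.]), array([304., 248.])]
[array([308., 209.]), array([304., 248.])]
```

The board edges seen here (columns 261-385, top row 162) agree with the earlier estimate within 2 mm, giving a centre of about (0.602,0.031). I'll lower the box now.

```bash
python3 -m creep '[{"gripper":5,"travel":[0,0,0.4],"spin":0},{"gripper":5,"travel":[3,0,0.4],"spin":0},{"gripper":5,"travel":[6,0,0.5],"spin":0},{"gripper":5,"travel":[7.5,0,0.5],"spin":0},{"gripper":5,"travel":[8.5,0,0.5],"spin":0},{"gripper":5,"travel":[8.8,0,0.5],"spin":0},{"gripper":5,"travel":[9,0,0.5],"spin":0},{"gripper":5,"travel":[9,0,0.5],"spin":0}]' 20
python3 - <<'E'
from h import *
s=ctrl.state();print(s['tcp_pos'],s['force'])
c=shot('wrist','w17.png');s=ctrl.state();print(s['tcp_pos'],s['force'])
E
```

```text
time_s: 22.65
tcp_pos: [0.6002, 0.0282, 0.0566]
tool_rot: [[-0.014, 0.04, 0.999], [0.002, 0.999, -0.04], [-1.0, 0.001, -0.014]]
force: [-0.5, 0.0, -2.1]
opening: 0.06
[0.6002437  0.02821568 0.05657446] [-0.53735522  0.04229058 -2.09629577]
[0.60026718 0.02836647 0.05665962] [ 0.17384628  0.11364188 -2.03673954]
```

```bash
python3 -m creep '[{"gripper":5,"travel":[0.2,0,0],"spin":0},{"gripper":5,"travel":[0.4,0,0],"spin":0},{"gripper":5,"travel":[0.5,0,0],"spin":0},{"gripper":5,"travel":[0.5,0,0],"spin":0}]' 20
```

```text
time_s: 23.1
tcp_pos: [0.6008, 0.0286, 0.0523]
tool_rot: [[-0.012, 0.04, 0.999], [0.002, 0.999, -0.04], [-1.0, 0.002, -0.012]]
force: [-0.6, 0.4, 6.0]
opening: 0.0598
```

Contact at +6 N. I'll release gently and rise.

```bash
python3 -m creep '[{"gripper":7.4,"travel":[0,0,0],"spin":0},{"gripper":7.4,"travel":[0,0,0],"spin":0},{"gripper":7.4,"travel":[0,0,0],"spin":0},{"gripper":7.4,"travel":[-3,0,0],"spin":0},{"gripper":7.4,"travel":[-7,0,0],"spin":0},{"gripper":7.4,"travel":[-12,0,0],"spin":0},{"gripper":7.4,"travel":[-16,0,-4],"spin":0},{"gripper":7.4,"travel":[-20,0,-9],"spin":0},{"gripper":7.4,"travel":[-20,0,-12],"spin":0},{"gripper":7.4,"travel":[-20,0,-12],"spin":0},{"gripper":7.4,"travel":[-20,0,-12],"spin":0}]'
python3 - <<'E'
from h import *
import pickle
c=shot('wrist','w18.png');pickle.dump(c,open('w18.pkl','wb'));t=shot('top','top18.png');pickle.dump(t,open('top18.pkl','wb'))
img=c['pixels'][:,:,::-1].copy()
img[360:,:]=0;T=cv2.resize(t['pixels'][150:330,150:540,::-1],(260,120));img[360:,:260]=T
cv2.imwrite('pics/v12.png',cv2.resize(img,(800,600),interpolation=2))
print(ctrl.state()['tcp_pos'],ctrl.state()['force'],ctrl.state()['time_s'])
E
```

```text
time_s: 24.2
tcp_pos: [0.4824, 0.0334, 0.253]
tool_rot: [[-0.015, 0.04, 0.999], [0.003, 0.999, -0.04], [-1.0, 0.002, -0.015]]
force: [0.7, 1.1, 0.3]
opening: 0.0739
[0.48393644 0.03319252 0.2524378 ] [ 1.305154    0.09534122 -0.09390207] 24.3
```

View pics/v12.png

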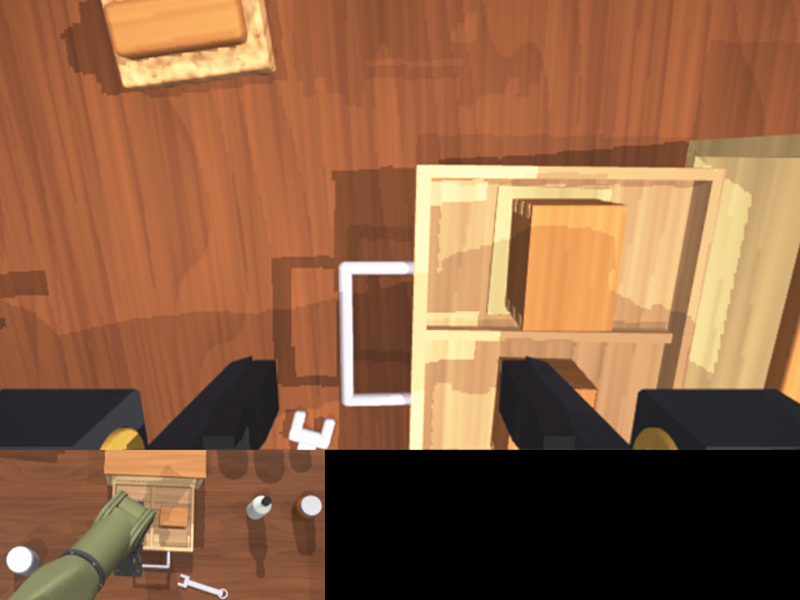

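The box sits mouth down on the board with the tray still out. Its top-face corners are near (530,202), (627,206), (612,331) and (522,330). The board's left edge runs from (500,185) to (487,318). A numeric check follows.

```bash
python3 - <<'E'
from h import *
import pickle
np.set_printoptions(precision=4,suppress=True)
c=pickle.load(open('w18.pkl','rb'))
P=np.array([onz(c,u/1.25,v/1.25,.088) for u,v in ((530,202),(627,206),(612,331),(522,330))]);print(P,P.mean(0),[np.linalg.norm(P[i]-P[i-1]).round(4) for i in range(4)])
print('rim front',[onz(c,u/1.25,v/1.25,.032) for u,v in ((513,198),(508,305))])
print('board left edge+corner',[onz(c,u/1.25,v/1.25,.032) for u,v in ((500,185),(487,318),(613,187))])
print('handle',[onz(c,346/1.25,v/1.25,.044) for v in (268,400)])
t=pickle.load(open('top18.pkl','rb'));t0=pickle.load(open('top0.pkl','rb'))
for n,(x,y,w,h) in dict(tin=(150,255,60,60),glue=(440,195,45,45),jar=(500,200,42,42),wrench=(360,290,70,45),sander=(225,300,40,60),offcut=(90,255,30,85)).items():
    d=cv2.absdiff(t['pixels'][y:y+h,x:x+w],t0['pixels'][y:y+h,x:x+w]).max(2);print(n,(d>60).sum(),d.size)
E
```

```text
[[ 0.5712  0.0763  0.088 ]
 [ 0.6323  0.0714  0.088 ]
 [ 0.6303 -0.0124  0.088 ]
 [ 0.5694 -0.0096  0.088 ]] [0.6008 0.0314 0.088 ] [np.float64(0.0859), np.float64(0.0613), np.float64(0.0839), np.float64(0.061)]
rim front [array([0.5736, 0.0742, 0.032 ]), array([ 0.5723, -0.009 ,  0.032 ])]
board left edge+corner [array([0.5637, 0.0841, 0.032 ]), array([ 0.5559, -0.0193,  0.032 ]), array([0.6467, 0.0794, 0.032 ])]
handle [array([0.4472, 0.0282, 0.044 ]), array([ 0.4401, -0.0819,  0.044 ])]
tin 379 3600
glue 0 2025
jar 0 1764
wrench 0 3150
sander 1017 2400
offcut 0 2550
```

```bash
python3 - <<'E'
from h import *
import pickle
np.set_printoptions(precision=4,suppress=True)
c=pickle.load(open('w2.pkl','rb'));print('handle after pull',onz(c,308,144,.044),onz(c,308,260,.044))
c=pickle.load(open('w1.pkl','rb'));print('handle before',onz(c,315.5,146,.044),onz(c,315.5,267,.044))
from station import workorder; workorder.close_job()
E
```

```text
handle after pull [0.4458 0.0289 0.044 ] [ 0.4405 -0.0808  0.044 ]
handle before [0.5998 0.0208 0.044 ] [ 0.5951 -0.0896  0.044 ]
the job is handed in; nothing more can be done
```

The tray is out and the box is mouth down on the board, released. I handed the job in after about 24 s of robot time; no verdict was reported.

**What I did:** I pulled the tray until the handle met resistance, then lifted the box by an end wall away from the glue. I tipped it onto its end by letting it swing in a light pinch. The second turn was the same move with jerks to help it, and then I placed the box on the board.

**What went wrong on the way:**
- **First tip:** it failed because the grip was too stiff, so the box settled back mouth up. I repeated it with a lighter grip nearer the end.
- **Second turn:** the box slipped out of the fingers during the jerks. It dropped onto the bench and happened to land mouth down. I checked that before picking it up again.

**Last checks:**
- **Box:** centre measured at (0.601, 0.031), against about (0.601, 0.031) for the board. It is square with the board to about 0.03 rad. The heights here are assumed; contact came when the rim was at about the board's height.
- **Tray:** the handle moved about 155–157 mm, and the last 8 mm I commanded gave only 2.5 mm. I put the opening at 0.176–0.18 m. Two wrist views agree to 2 mm that placing the box did not shift it.
- **Other things on the bench:** no change in the top view for the glue, jar, wrench and offcut. The tin and sander areas did show changes, which I took to be the arm and its shadow. I did not confirm that by measurement, but nothing worked near them.
- **The other box:** it still appears in its bay in the last picture. I did not measure it or the board's flatness.

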